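# Roll a steel roller home against the stop of a bench gauge

## Robot

A 6-joint arm with a two-finger parallel gripper is mounted at the origin on a cart in front of the work surface, level with it; the furniture and walls round the work are solid. World frame = base frame: x ahead of the robot, y to its left, z up, the work surface at z = 0. Lengths are in m, angles in rad, forces in N, time in s.
With the tool pointing down it reaches from about 0.35 to 0.975 m from the base axis. Payload 4.9 kg.
Tool frame: the origin (TCP) lies on the centre line of the jaws, within the pads' length; the fingertips stand ctrl.tcp_to_tips ahead of it and the grasp point (between the pads) lies 3 mm ahead of it (ctrl.tcp_to_tips is the distance from the TCP to the fingertips, in m); z points along the fingers, y is the direction in which the jaws open and shut (so a half turn about z gives the same grasp; the last joint's range is limited). The gripper opens to 85 mm and grips with 20 to 120 N. Pads are 22 mm wide; open, the fingers measure 114 mm over their backs; the gripper's body (76 mm by 85 mm) begins 54 mm behind the grasp point. The pads swing forward as they close: fully open they stand 13 mm farther back than shut.
Start: joints at [-1.331, 0.053, 1.613, -0, 1.476, -0.119], TCP at [0.219, -0.585, 0.253] pointing down, gripper open.
Joint ranges: [-3.01, 3.01], [-1.01, 2.22], [0.06, 2.58], [-1.02, 4.17], [0.09, 2.62], [-3.14, 3.14]. Speed limits (rad/s): [2.57, 2.57, 3.14, 3.14, 3.14, 3.14].

## Interface

Orientations are given as a rotation vector (axis times angle).
In Python, from station import ctrl, vision gives the robot as it stands.
- The arm moves only by the tool jog_arm, never from a script. Its argument "deltas" is a list of rows, each a list of 7 numbers: the turn, a rotation vector about the tool's x, y, z in rad, then the shift along the tool's x, y, z in cm, then the opening, from 0 (shut) to 1 (fully open). A call has 1 to 12 rows; each row shifts and turns the commanded pose from where the row before left it, along the tool's axes as they then stand; what a row does not reach is not made up. A row lasts 1/12 s, in which the tool goes at most 41.7 mm and 7.16 degrees, less where a joint would pass 70% of its speed; a pose out of reach is approached as far as the arm can. A call with a gripper value outside its range is refused whole. The fingers move at their own pace and stop on an object; "grip_force" is the grip in N (left out, the last holds). Time passes only in rows, so rows that do not move let the fingers close. It gives the time, the measured TCP pose, the force and the opening at its end, in the units of the state.
- ctrl.get_obs(): the state, without advancing time (a new reading comes with each control period).
- vision.get_image(name): name is "side" or "top" or "wrist"; returns (picture, depth): 420x560x3 uint8, red, green, blue; 420x560 float32, m along the optical axis (not along the pixel's ray), 0 where there is no reading.
- vision.calibration(name): a dict with "fx", "fy", "cx", "cy" (pixels), "rvec" (rotation vector, rad) and "tvec" (3), from world to camera coordinates, as OpenCV has them; the wrist camera has in their place "hand_eye" (4x4, takes a point from camera to tool coordinates, whose origin is the TCP and whose axes are the flange's). Camera axes: x right, y down, z forward; pixel columns grow to the right and rows downward; lengths in m; the calibration is good to about 2 mm. The wrist camera is an equidistant fisheye: a pixel r from the principal point sees the ray r / f radians off the axis. A picture is of the moment at which its call begins: read the wrist's pose just before it. calibration takes no time and is no camera call.
- ctrl.finish_job(): hands the job in, once; it reports no verdict.
The state is a dict: "t": time; "q": joint angles; "dq": joint speeds; "effort": joint torques, N m; "tool_pos": TCP position; "tool_rot": TCP orientation; "contact_force": force on the tool from outside, world axes, zero at the start; "wrist_torque": the same for the moment, N m; "opening": finger opening in m.
Only numpy, scipy, OpenCV 4.12 (cv2) and the standard library are available. Lean on these libraries where they do the work, as an engineer would, in place of code of your own. Each camera call takes 0.05 s, during which the arm holds its last target. There are 200 camera calls.

## Task

Check the steel roller in the blue bench gauge: lift it out of the wooden vee rest, lay it on the black line across the near end of the gauge's steel bed, square to the lane, and let go of it. Then roll it along the bed by pushing its side with the fingers, in under the sprung gauge arm, until it is fully home against the end stop and holds the stop's small brass button pressed in, and leave it there. Press gently at the end (no more than about 14 N on the stop, or its setting is spoilt), do not touch the gauge arm yourself, and leave the other things on the bench alone.

Things in the scene. Friction and masses are not known exactly. Their poses are not given: they have to be found in the camera images.
- roller: Loose bright steel roller, a cylinder 60 mm across and 70 mm long, dark bearings in its ends, 0.36 to 0.56 kg, oiled (friction on the gauge about 0.25). Origin at its centre; its own y axis is its axle (x, z turn as it rolls). Starts lying in the vee rest, axle level, 45 mm above the bench; grip it across its diameter at mid length. On the open bed it rolls with 1 to 2 N; left alone it soon stops.
- vee_rest: Light wooden vee rest fixed to the bench, 60 x 50 mm. Origin at the centre of its underside; the roller lies along its y axis. Its highest edges are 29 mm above the bench, 27 mm either side of the axle. (Room: a fixed square steel post, 40 mm, taller than the robot, stands upright at x = 0.285, y = 0.29 m; an arm that starts left of it must fold up to swing past.)
- gauge: Blue bench gauge, fixed. x = rolling direction (from the near, loading end to the stop), y across, z up; origin on the bench, right below the lip of the arm's foot. In mm: base x -147 to 123, y -62 to 62, 22 high; steel bed on it, top at z = 30. At the far end two blue cheeks (x 76 to 100, up to z = 120) carry the arm and a white dial (x 84 to 102, up to z = 192) with a red needle.
- gauge_arm: Aluminium gauge arm 14 mm wide, top 104 mm above the bench; origin on its hinge at gauge x = 88, z = 95, level at rest. Steel foot at its free end: round lip x -4 to 4, lowest at z = 87.5 (2.5 mm below a roller's top), sole behind it to x = 24. A spring presses it down with 2 N. A roller pushed in under it (1.5 to 4 N at the lip, then 1 to 3 N) lifts it 0.01 to 0.03 rad and stays held by friction.
- end_stop: Dark block on the bed, gauge x 58 to 74, 38 high; origin under its centre. A screw through it points to the loading end at axle height; its steel face stands at gauge x = 31.5 to 50: set by hand, different each time, not given: feel for it, the push rises steeply. A brass button, 8 across, sprung (1 N), stands 1.5 out of the face. Home: button pressed in, axle 30 before the face.
- screwdriver: Blue-handled screwdriver, 186 mm long, lying on the bench; leave alone.
- marker: White marker with a blue cap, 139 mm long, lying on the bench; leave alone.
- cap: Flat black round cap, 48 mm across, 7 mm high; leave alone.
- tape: Yellow roll of tape, 63 mm across, 19 mm high; leave alone.
- load_line (a point): Middle of the black loading line on the bed's top, at gauge x = -85 mm; the line runs right across the 98 mm wide flat bed (gauge x -128 to 90 mm). A roller on the line has its axle 30 mm straight above it, parallel to it, within about 10 mm. Axes as the gauge.
- lane (a point): Middle of the lane on the bed's top, at gauge x = -12 mm. Side guides 7 mm high, inner faces 38.5 mm either side, run from gauge x = -62 to 38 mm, flared mouth from x = -76. On the bed the roller's axle is 30 mm above this point. Push at mid length with shut fingers, upright or leaning tips-first, closing line across the lane: beside the arm's foot there is little room for the hand.
Mind the look-alikes: they are no part of the job. Of the things that look like the roller, the larger one is meant.

How it is judged:
By the outcome, as a careful person would: the job done as asked, in the order asked, and still so for the second after the job is handed in, with the robot touching nothing.
It also fails if it takes over 72 s, if anything falls off the work surface, if the arm or the gripper's body presses on something with over 40 N, if the wrist force passes 120 N, or if a joint passes its speed limit or range.

## Working session

There is one attempt and no reset: what is moved stays moved. The work goes in short steps, Python scripts to look and compute and a tool call to move; the robot and the scene stay as the last step left them, time stands still between calls to the robot, and variables do not carry over. Pictures are saved under pics/ and viewed, about 8 in all and at most 12, crops included, and the job is handed in when it is done.

Besides the shell and the picture viewer there is one more tool, called after "Call:" as name([rows], argument=value, ...), one row to a line, values as JSON. jog_arm: Moves the arm, as the interface text tells. Its arguments: {"type":"object","properties":{"deltas":{"type":"array"},"grip_force":{"type":"number"}},"required":["deltas"]}

```bash
ls; mkdir -p pics; cat > h.py <<'E'
import numpy as np, cv2
from scipy.spatial.transform import Rotation as R
from station import ctrl, vision
def cloud(name):
    img,d=vision.get_image(name); c=vision.calibration(name)
    v,u=np.mgrid[:420,:560]
    P=np.stack([(u-c['cx'])/c['fx']*d,(v-c['cy'])/c['fy']*d,d],-1)
    M=R.from_rotvec(np.ravel(c['rvec'])).as_matrix()
    W=(P-np.ravel(c['tvec']))@M
    W[d==0]=np.nan
    return img,W
def save(img,f): cv2.imwrite('pics/'+f,cv2.cvtColor(img,cv2.COLOR_RGB2BGR))
E
python3 - <<'E'
from h import *
print(ctrl.get_obs(),ctrl.tcp_to_tips)
for n in('top','side'):
    i,W=cloud(n); np.save(n,W); np.save(n+'i',i); print(vision.calibration(n))
    save(i,n+'.png')
E
```

```text
pics
{'t': 0.0, 'q': array([-1.33099939e+00,  5.33206103e-02,  1.61430918e+00, -1.51622634e-05,
        1.47601394e+00, -1.19021461e-01]), 'dq': array([-0.00078262,  0.00079338, -0.00021983,  0.00105665,  0.00073324,
        0.00108236]), 'effort': array([ 1.37033072e-03, -3.93681979e+01, -3.70174384e+01, -1.79949925e-04,
        7.06215680e-03,  1.55248733e-05]), 'tool_pos': array([ 0.2193234 , -0.58462515,  0.25207639]), 'tool_rot': array([-3.08915388e+00, -5.60248883e-01,  2.17962551e-04]), 'contact_force': array([ 0.23496147, -1.11874574, -0.42703143]), 'wrist_torque': array([ 0.05345169, -0.00954   ,  0.00904077]), 'opening': 0.08563139755403633} 0.022
{'fx': 414.94948311025627, 'fy': 414.94948311025627, 'cx': 278.7623830887753, 'cy': 211.83015051879738, 'rvec': array([ 2.18934932, -2.12292871,  0.19146293]), 'tvec': array([0.02647811, 0.54759276, 0.93125702])}
{'fx': 396.96531601370964, 'fy': 396.96531601370964, 'cx': 281.35717166046567, 'cy': 197.8766543660172, 'rvec': array([ 0.40448486, -2.56329973,  1.50663829]), 'tvec': array([0.51660978, 0.13075018, 0.80381306])}
```

View pics/top.png

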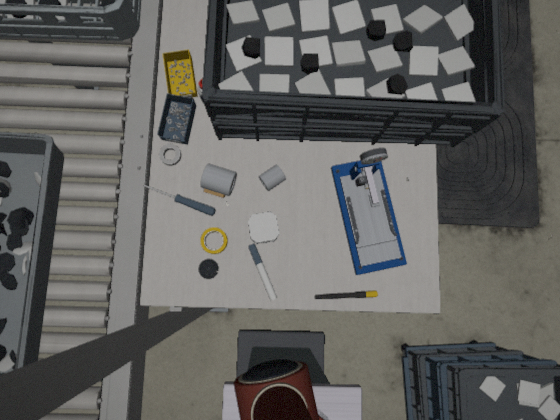

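View pics/side.png

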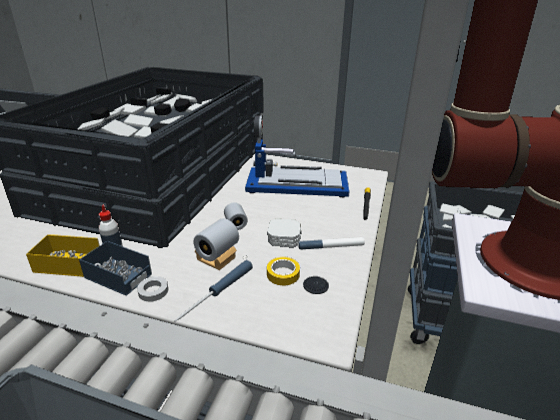

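The top view shows the roller at about (219,180) on the vee rest, with a smaller look-alike at (272,177). The gauge is at (368,215), with its loading end towards the robot and its dial end at (365,165).

```bash
python3 - <<'E'
from h import *
W=np.load('top.npy');i=np.load('topi.npy').astype(int)
v,u=np.mgrid[:420,:560]
r,g,b=i[...,0],i[...,1],i[...,2]
# gauge base
m=(b>r+50)&(b>g+30)&(u>320)&(u<415)&(v>150)&(v<280)&(W[...,2]>.012)&(W[...,2]<.035)
P=W[m]; print('blue',m.sum(),np.median(P,0))
rect=cv2.minAreaRect(P[:,:2].astype(np.float32)); print('base rect',rect); print(cv2.boxPoints(rect))
z0=W[(u>225)&(u<245)&(v>255)&(v<300)][:,2]; print('bench z',np.nanmedian(z0))
bed=W[190:235,360:372]; print('bed z',np.nanmedian(bed[...,2]))
# black line
reg=(u>350)&(u<408)&(v>225)&(v<262)&~((b>r+30))&(abs(W[...,2]-.03)<.008)
gray=i.sum(-1)/3; print('gray pct',np.percentile(gray[reg],[1,5,20,50]))
d=reg&(gray<np.percentile(gray[reg],50)*.72); print('dark',d.sum(),np.c_[u[d],v[d],W[d][:,:2].round(4)*1000][:60:4])
# roller
m=(u>190)&(u<245)&(v>155)&(v<205)&(W[...,2]>.035); P=W[m]
print('roller',m.sum(),P.min(0),P.max(0),np.median(P,0)); rr=cv2.minAreaRect(P[:,:2].astype(np.float32));print(rr);print(cv2.boxPoints(rr))
m2=(W[...,2]>.068)&m; q=W[m2]; c=q.mean(0); U,S,V=np.linalg.svd(q-c); print('ridge',c,V[0],S)
# upscale crops
I=np.load('topi.npy')
a=cv2.resize(I[150:280,325:415],None,fx=4.2,fy=4.2,interpolation=cv2.INTER_CUBIC)
c2=cv2.resize(I[140:230,185:260],None,fx=5,fy=5,interpolation=cv2.INTER_CUBIC)
o=np.zeros((560,790,3),np.uint8);o[:a.shape[0],:a.shape[1]]=a;o[:c2.shape[0],400:400+c2.shape[1]]=c2[:, :390];save(o,'crop.png')
E
```

```text
blue 1330 [ 0.52471056 -0.14263713  0.02215356]
base rect ((0.5508450269699097, -0.17211106419563293), (0.2664836049079895, 0.12332986295223236), 13.272370338439941)
[[ 0.4070051  -0.14268294]
 [ 0.43531922 -0.26271862]
 [ 0.694685   -0.20153919]
 [ 0.66637087 -0.08150351]]
bench z -0.0001533702928204892
bed z 0.030287434690877444
gray pct [ 62.12666667  80.48333333 136.6        140.33333333]
dark 109 [[ 351.   226.   520.1 -129.4]
 [ 356.   226.   519.3 -139.2]
 [ 353.   227.   517.5 -133.5]
 [ 390.   227.   519.6 -219.9]
 [ 356.   228.   514.8 -139.7]
 [ 393.   228.   517.9 -228.3]
 [ 390.   229.   515.2 -220.6]
 [ 352.   230.   510.7 -132. ]
 [ 393.   230.   512.8 -227.2]
 [ 391.   231.   510.6 -223.2]
 [ 355.   232.   505.5 -137.8]
 [ 393.   232.   508.  -226.9]
 [ 358.   233.   502.9 -143.9]
 [ 395.   233.   505.7 -231.5]
 [ 357.   234.   500.5 -141.6]]
roller 804 [0.5811894  0.14669893 0.03532401] [0.65392796 0.22788889 0.07835144] [0.6137058  0.18690169 0.07037047]
((0.6178836226463318, 0.1875726580619812), (0.07019250094890594, 0.05863284319639206), 74.3391342163086)
[[0.58018154 0.16169307]
 [0.63663775 0.14586556]
 [0.6555857  0.21345225]
 [0.5991295  0.22927976]]
ridge [0.61729035 0.18701876 0.07277254] [-0.2609646  -0.96534566 -0.00228692] [0.44652928 0.23832242 0.05141373]
```

View pics/crop.png

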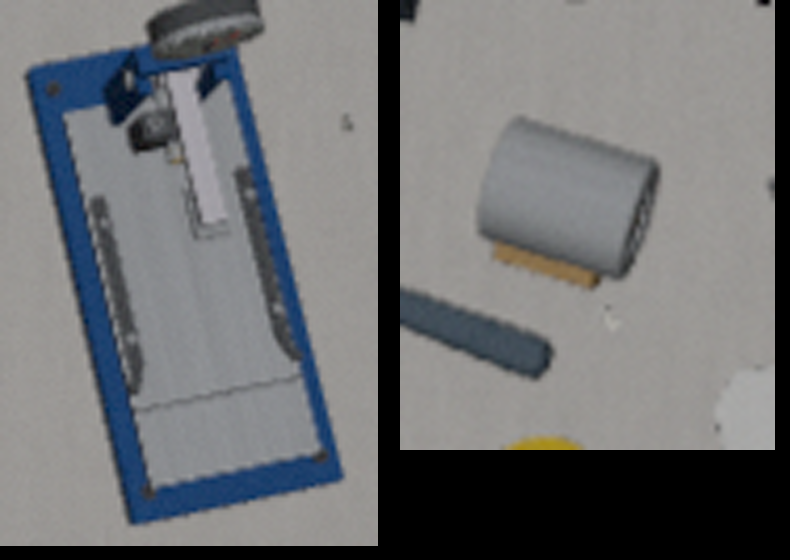

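Call:
jog_arm([
  [0, 0, -0.1185, 0, 0, 0, 1],
  [0, 0, -0.1185, 0, 0, 0, 1],
  [0, 0, -0.1185, 0, 0, 0, 1],
  [0, 0, -0.1185, 0, 0, 0, 1],
  [0, 0, -0.1185, 0, 0, 0, 1],
  [0, 0, -0.1185, 0, 0, 0, 1],
  [0, 0, -0.1185, 0, 0, 0, 1],
  [0, 0, -0.1185, 0, 0, 0, 1],
  [0, 0, 0, 3.5, 0.76, 0, 1],
  [0, 0, 0, 3.5, 0.76, 0, 1],
  [0, 0, 0, 3.5, 0.76, 0, 1],
  [0, 0, 0, 3.5, 0.76, 0, 1],
], grip_force=60)

```text
t: 1.1
tool_pos: [0.2856, -0.4564, 0.2525]
tool_rot: [-2.494, -1.908, -0.001]
contact_force: [0.4, -0.3, 0.0]
opening: 0.0851
```

Call:
jog_arm([
  [0, 0, 0, 3.5, 0.76, 0, 1],
  [0, 0, 0, 3.5, 0.76, 0, 1],
  [0, 0, 0, 3.5, 0.76, 0, 1],
  [0, 0, 0, 3.5, 0.76, 0, 1],
  [0, 0, 0, 3.5, 0.76, 0, 1],
  [0, 0, 0, 3.5, 0.76, 0, 1],
  [0, 0, 0, 3.5, 0.76, 0, 1],
  [0, 0, 0, 3.5, 0.76, 0, 1],
  [0, 0, 0, 3.5, 0.76, 0, 1],
  [0, 0, 0, 3.5, 0.76, 0, 1],
  [0, 0, 0, 3.5, 0.76, 0, 1],
  [0, 0, 0, 3.5, 0.76, 0, 1],
])

```text
t: 2.1
tool_pos: [0.4832, -0.0744, 0.2529]
tool_rot: [-2.494, -1.91, 0.0]
contact_force: [1.6, -0.6, 0.1]
opening: 0.0856
```

Call:
jog_arm([
  [0, 0, 0, 3.5, 0.76, 0, 1],
  [0, 0, 0, 3.5, 0.76, 0, 1],
  [0, 0, 0, 3.5, 0.76, 0, 1],
  [0, 0, 0, 3.5, 0.76, 0, 1],
  [0, 0, 0, 3.5, 0.76, 0, 1],
  [0, 0, 0, 3.0, 0.76, 0, 1],
  [0, 0, 0, 2.5, 0.6, 0, 1],
  [0, 0, 0, 1.0, 0.2, 0, 1],
  [0, 0, 0, 0, 0, 0, 1],
  [0, 0, 0, 0, 0, 0, 1],
])

```text
t: 2.93
tool_pos: [0.5969, 0.1411, 0.2527]
tool_rot: [-2.494, -1.91, 0.003]
contact_force: [-0.7, -0.9, -0.4]
opening: 0.0852
```

```bash
cat >> h.py <<'E'
def go(target,yaw_y=None):
    "delta in tool axes (cm) to a world target; yaw_y = wanted angle (deg) of tool y"
    o=ctrl.get_obs(); M=R.from_rotvec(o['tool_rot'])
    print('pos',o['tool_pos'].round(4),'y ang',np.degrees(np.arctan2(*M.as_matrix()[1::-1,1])).round(2),'F',o['contact_force'].round(2))
    print('cm',(M.inv().apply(np.array(target)-o['tool_pos'])*100).round(2))
E
python3 - <<'E'
from h import *
from scipy.optimize import least_squares
out=[]
for n,(u0,u1,v0,v1) in dict(top=(190,245,155,205),side=(185,240,210,265)).items():
    W=np.load(n+'.npy')[v0:v1,u0:u1].reshape(-1,3); P=W[(W[:,2]>.045)&(np.hypot(W[:,0]-.6178,W[:,1]-.187)<.05)]
    def f(p):
        a=np.array([np.sin(p[2]),np.cos(p[2])]); d=P[:,:2]-p[:2]
        return np.hypot(d@[a[1],-a[0]],P[:,2]-.045)-.03
    s=least_squares(lambda p:f(p),[.6178,.187,.26],loss='soft_l1',f_scale=.001)
    a=np.array([np.sin(s.x[2]),np.cos(s.x[2])]); t=(P[:,:2]-[.6178,.187])@a; g=abs(f(s.x))<.003
    print(n,len(P),s.x[:2]+a*((.6178-s.x[0])*a[0]+(.187-s.x[1])*a[1]),np.degrees(s.x[2]),np.percentile(t[g],[1,99]),np.median(abs(f(s.x))))
go([.6176,.1872,.15])
W=np.load('top.npy')
for u,v in((357,247),(365,246),(377,244),(389,241),(396,240)): print(W[v,u])
b=np.array([.5508,-.1721]);x=np.array([.9733,.2296])
for u,v in((365,246),(377,244),(389,241)): print('gx line',(W[v,u,:2]-b)@x*1000-12)
E
```

```text
top 786 [0.61841959 0.18682523] 15.752264361559291 [-0.03355924  0.03489381] 0.0008714899857287066
side 967 [0.616746   0.18728679] 15.221517205412995 [-0.03137573  0.03722466] 0.000859914239881153
pos [0.5969 0.1411 0.2527] y ang -15.09 F [-0.68 -0.95 -0.37]
cm [ 5.    0.81 10.26]
[ 0.47035868 -0.14246907  0.0335329 ]
[ 0.47317909 -0.16102034  0.0348415 ]
[ 0.47905875 -0.19043525  0.03076242]
[ 0.48723915 -0.21975042  0.02822728]
[ 0.49015878 -0.236592    0.02788358]
gx line -85.00454009675423
gx line -86.03553437316447
gx line -84.80430987610008
```

Call:
jog_arm([
  [0, 0, 0.007, 2.5, 0.4, 0, 1],
  [0, 0, 0, 2.5, 0.4, 0, 1],
  [0, 0, 0, 0, 0, 3, 1],
  [0, 0, 0, 0, 0, 3, 1],
  [0, 0, 0, 0, 0, 3, 1],
  [0, 0, 0, 0, 0, 2.3, 1],
  [0, 0, 0, 0, 0, 0, 1],
  [0, 0, 0, 0, 0, 0, 1],
])

```text
t: 3.6
tool_pos: [0.617, 0.1859, 0.139]
tool_rot: [-2.502, -1.898, 0.005]
contact_force: [-0.2, 0.1, 0.3]
opening: 0.0853
```

```bash
python3 - <<'E'
from h import *
go([.6176,.1874,.048])
i,d=vision.get_image('wrist'); save(i,'w1.png')
E
```

```text
pos [0.617  0.1859 0.139 ] y ang -15.62 F [-0.24  0.06  0.25]
cm [0.18 0.05 9.1 ]
```

View pics/w1.png

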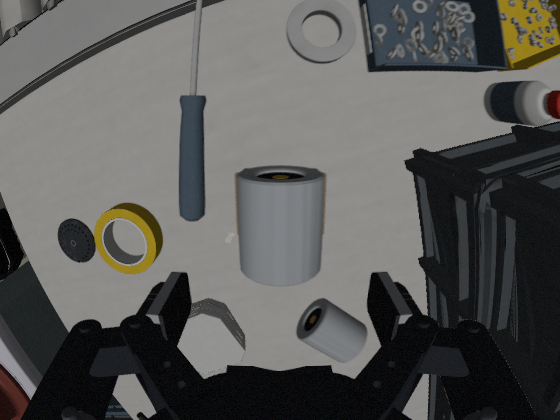

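The wrist view shows the roller centred between the fingers (column about 280), upright in the frame and so aligned with the jaws. I'll descend and grip.

Call:
jog_arm([
  [0, 0, 0, 0.18, 0.05, 2, 1],
  [0, 0, 0, 0, 0, 2, 1],
  [0, 0, 0, 0, 0, 2, 1],
  [0, 0, 0, 0, 0, 2, 1],
  [0, 0, 0, 0, 0, 1.1, 1],
  [0, 0, 0, 0, 0, 0, 1],
  [0, 0, 0, 0, 0, 0, 0.6],
  [0, 0, 0, 0, 0, 0, 0.6],
  [0, 0, 0, 0, 0, 0, 0.6],
  [0, 0, 0, 0, 0, 0, 0.6],
  [0, 0, 0, 0, 0, 0, 0.6],
  [0, 0, 0, 0, 0, 0, 0.6],
], grip_force=60)

```text
t: 4.65
tool_pos: [0.6184, 0.19, 0.0518]
tool_rot: [-2.499, -1.9, 0.002]
contact_force: [-9.0, 0.2, 7.5]
opening: 0.0582
```

Call:
jog_arm([
  [0, 0, 0, 0, 0, 0, 0.6],
  [0, 0, 0, 0, 0, 0, 0.6],
  [0, 0, 0, 0, 0, 0, 0.6],
  [0, 0, 0, 0, 0, 0, 0.6],
  [0, 0, 0, 0, 0, 0, 0.6],
  [0, 0, 0, 0, 0, 0, 0.6],
], grip_force=60)

```text
t: 5.15
tool_pos: [0.6184, 0.19, 0.0519]
tool_rot: [-2.499, -1.9, 0.002]
contact_force: [-8.3, 0.3, 7.4]
opening: 0.0582
```

Call:
jog_arm([
  [0, 0, 0, 0, 0, 0, 1],
  [0, 0, 0, 0, 0, 0, 1],
  [0, 0, 0, 0, 0, 0, 1],
  [0, 0, 0, 0, 0, 0, 1],
  [0, 0, 0, 0, 0, 0, 1],
])

```text
t: 5.57
tool_pos: [0.6197, 0.189, 0.0498]
tool_rot: [2.501, 1.901, 0.001]
contact_force: [-0.2, 0.0, 0.2]
opening: 0.0854
```

```bash
python3 - <<'E'
from h import *
go([.6176,.1874,.048])
i,d=vision.get_image('side'); save(cv2.resize(i[190:290,150:300],None,fx=4,fy=4,interpolation=cv2.INTER_CUBIC),'s2.png')
E
```

```text
pos [0.6197 0.189  0.0498] y ang -15.53 F [-0.23  0.02  0.2 ]
cm [-0.21 -0.16  0.18]
```

View pics/s2.png

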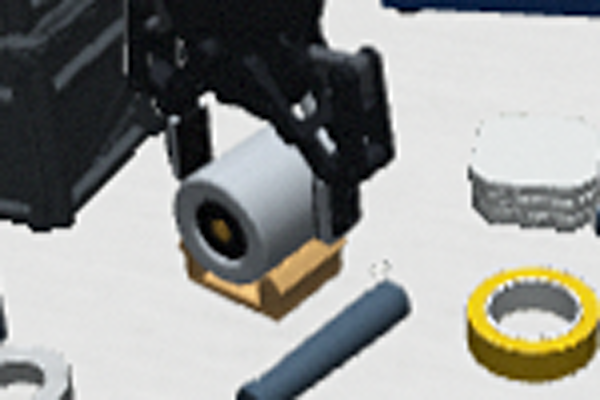

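Call:
jog_arm([
  [0, 0, 0, -0.2, -0.16, 0.1, 1],
  [0, 0, 0, 0, 0, 0, 1],
  [0, 0, 0, 0, 0, 0, 0.6],
  [0, 0, 0, 0, 0, 0, 0.6],
  [0, 0, 0, 0, 0, 0, 0.6],
  [0, 0, 0, 0, 0, 0, 0.6],
  [0, 0, 0, 0, 0, 0, 0.6],
  [0, 0, 0, 0, 0, 0, 0.6],
  [0, 0, 0, 0, 0, 0, 0.6],
  [0, 0, 0, 0, 0, 0, 0.6],
], grip_force=60)

```text
t: 6.45
tool_pos: [0.6176, 0.1875, 0.0487]
tool_rot: [2.501, 1.901, 0.001]
contact_force: [2.1, -0.5, 2.2]
opening: 0.0584
```

Call:
jog_arm([
  [0, 0, 0, 0, 0, -0.5, 0.6],
  [0, 0, 0, 0, 0, -0.5, 0.6],
  [0, 0, 0, 0, 0, -1, 0.6],
  [0, 0, 0, 0, 0, -2, 0.6],
  [0, 0, 0, 0, 0, -2, 0.6],
  [0, 0, 0, 0, 0, -2, 0.6],
  [0, 0, 0, 0, 0, -2, 0.6],
  [0, 0, 0, 0, 0, -2, 0.6],
  [0, 0, 0, 0, 0, 0, 0.6],
  [0, 0, 0, 0, 0, 0, 0.6],
  [0, 0, 0, 0, 0, 0, 0.6],
])

```text
t: 7.37
tool_pos: [0.6161, 0.1875, 0.1666]
tool_rot: [-2.5, -1.9, 0.004]
contact_force: [-0.2, -0.2, -6.6]
opening: 0.058
```

```bash
python3 - <<'E'
from h import *
go([.4798,-.1889,.16])
i,d=vision.get_image('wrist'); save(i,'w3.png')
i,W=cloud('side'); save(cv2.resize(i[110:290,130:310],None,fx=3,fy=3),'s3.png')
E
```

```text
pos [0.6161 0.1875 0.1666] y ang -15.52 F [-0.21 -0.21 -6.55]
cm [-39.91  -3.05   0.71]
```

View pics/s3.png

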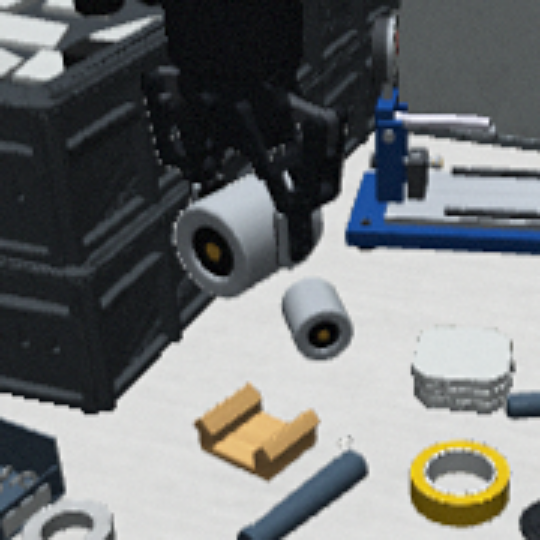

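Call:
jog_arm([
  [0, 0, -0.1005, 0, 0, 0, 0.6],
  [0, 0, -0.1005, 0, 0, 0, 0.6],
  [0, 0, -0.1005, 0, 0, 0, 0.6],
  [0, 0, -0.1005, 0, 0, 0, 0.6],
  [0, 0, -0.1005, 0, 0, 0, 0.6],
  [0, 0, 0, -1, -0.65, 0, 0.6],
  [0, 0, 0, -2, -1.3, 0, 0.6],
  [0, 0, 0, -2.5, -1.65, 0, 0.6],
  [0, 0, 0, -2.5, -1.65, 0, 0.6],
  [0, 0, 0, -2.5, -1.65, 0, 0.6],
  [0, 0, 0, -2.5, -1.65, 0, 0.6],
  [0, 0, 0, -2.5, -1.65, 0, 0.6],
])

```text
t: 8.47
tool_pos: [0.5517, 0.0117, 0.1668]
tool_rot: [-1.951, -2.46, 0.003]
contact_force: [0.8, -0.6, -5.2]
opening: 0.0582
```

Call:
jog_arm([
  [0, 0, 0, -2.5, -1.65, 0, 0.6],
  [0, 0, 0, -2.5, -1.65, 0, 0.6],
  [0, 0, 0, -2.5, -1.65, 0, 0.6],
  [0, 0, 0, -2.5, -1.65, 0, 0.6],
  [0, 0, 0, -2.5, -1.65, 0, 0.6],
  [0, 0, 0, -2.5, -1.65, 0, 0.6],
  [0, 0, 0, -2, -1.3, 0, 0.6],
  [0, 0, 0, -1, -0.6, 0, 0.6],
  [0, 0, 0, 0, 0, 0, 0.6],
  [0, 0, 0, 0, 0, 0, 0.6],
  [0, 0, 0, 0, 0, 0, 0.6],
])

```text
t: 9.38
tool_pos: [0.4798, -0.1881, 0.1677]
tool_rot: [-1.949, -2.462, -0.001]
contact_force: [1.0, -0.5, -5.6]
opening: 0.058
```

```bash
python3 - <<'E'
from h import *
go([.4798,-.1889,.075])
E
```

```text
pos [ 0.4798 -0.1881  0.1677] y ang 13.26 F [ 1.05 -0.54 -5.61]
cm [-0.09 -0.01  9.27]
```

Call:
jog_arm([
  [0, 0, 0, -0.09, 0, 1, 0.6],
  [0, 0, 0, 0, 0, 2, 0.6],
  [0, 0, 0, 0, 0, 2, 0.6],
  [0, 0, 0, 0, 0, 2, 0.6],
  [0, 0, 0, 0, 0, 1.5, 0.6],
  [0, 0, 0, 0, 0, 1, 0.6],
  [0, 0, 0, 0, 0, 0.4, 0.6],
  [0, 0, 0, 0, 0, 0, 0.6],
  [0, 0, 0, 0, 0, 0, 0.6],
  [0, 0, 0, 0, 0, 0, 0.6],
])

```text
t: 10.22
tool_pos: [0.4811, -0.1902, 0.0706]
tool_rot: [1.948, 2.461, 0.001]
contact_force: [0.2, -0.2, -4.6]
opening: 0.0582
```

```bash
python3 - <<'E'
from h import *
go([.4798,-.1889,.0637])
i,W=cloud('side'); save(cv2.resize(i[120:220,225:365],None,fx=5,fy=5,interpolation=cv2.INTER_CUBIC),'s4.png')
E
```

```text
pos [ 0.4811 -0.1902  0.0706] y ang 13.28 F [ 0.24 -0.19 -4.64]
cm [ 0.16 -0.1   0.69]
```

View pics/s4.png

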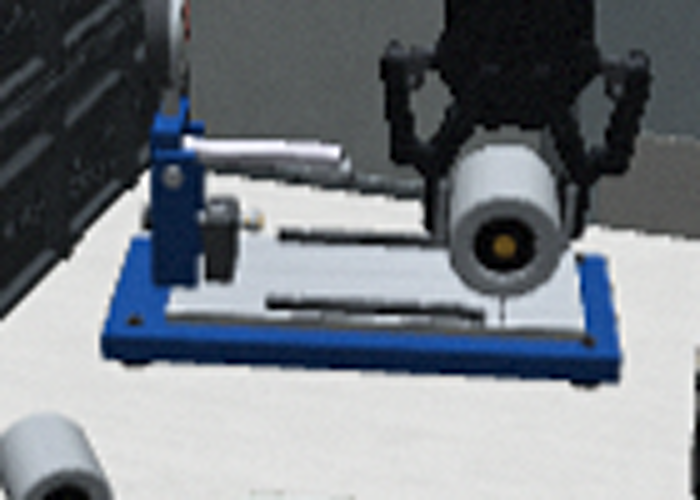

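The roller is held just above the black line, which shows at about (502,305) in the crop, right below the axle. I'll lower it in small steps.

Call:
jog_arm([
  [0, 0, 0, 0.15, -0.1, 0.3, 0.6],
  [0, 0, 0, 0, 0, 0.15, 0.6],
  [0, 0, 0, 0, 0, 0, 0.6],
  [0, 0, 0, 0, 0, 0, 0.6],
])

```text
t: 10.6
tool_pos: [0.4786, -0.1885, 0.0647]
tool_rot: [-1.95, -2.463, 0.0]
contact_force: [0.1, 0.5, -4.7]
opening: 0.0583
```

Call:
jog_arm([
  [0, 0, 0, 0, 0, 0.1, 0.6],
  [0, 0, 0, 0, 0, 0, 0.6],
  [0, 0, 0, 0, 0, 0, 0.6],
])

```text
t: 10.85
tool_pos: [0.4788, -0.1886, 0.0638]
tool_rot: [-1.95, -2.463, -0.0]
contact_force: [0.6, -0.3, -5.7]
opening: 0.0585
```

Call:
jog_arm([
  [0, 0, 0, 0, 0, 0.1, 0.6],
  [0, 0, 0, 0, 0, 0, 0.6],
  [0, 0, 0, 0, 0, 0, 0.6],
])

```text
t: 11.1
tool_pos: [0.4794, -0.189, 0.0638]
tool_rot: [1.949, 2.462, 0.0]
contact_force: [-0.4, 0.7, 1.9]
opening: 0.0582
```

Call:
jog_arm([
  [0, 0, 0, 0, 0, 0, 0.75],
  [0, 0, 0, 0, 0, 0, 0.8],
  [0, 0, 0, 0, 0, 0, 0.9],
  [0, 0, 0, 0, 0, 0, 1],
  [0, 0, 0, 0, 0, 0, 1],
  [0, 0, 0, 0, 0, 0, 1],
])

```text
t: 11.6
tool_pos: [0.4789, -0.1887, 0.0629]
tool_rot: [1.95, 2.463, 0.0]
contact_force: [0.4, -0.0, -0.1]
opening: 0.0858
```

Call:
jog_arm([
  [0, 0, 0, 0, 0, -0.5, 1],
  [0, 0, 0, 0, 0, -1, 1],
  [0, 0, 0, 0, 0, -2, 1],
  [0, 0, 0, 0, 0, -2, 1],
  [0, 0, 0, 0, 0, -2, 1],
  [0, 0, 0, 0, 0, -1, 1],
  [0, 0, 0, 0, 0, 0, 1],
  [0, 0, 0, 0, 0, 0, 1],
])

```text
t: 12.27
tool_pos: [0.4791, -0.1888, 0.1485]
tool_rot: [1.949, 2.462, 0.0]
contact_force: [0.0, 0.0, 0.8]
opening: 0.0854
```

```bash
cat >> h.py <<'E'
G0=np.array([.5625,-.1693]);GX=np.array([.9733,.2296]);GY=np.array([-.2296,.9733])
def roller(f=None,name='side'):
    "fit roller axle in gauge frame (mm, deg) from one view; z axle .06"
    from scipy.optimize import least_squares
    i,W=cloud(name)
    if f: save(cv2.resize(i[110:220,225:365],None,fx=5,fy=5,interpolation=cv2.INTER_CUBIC),f)
    W=W.reshape(-1,3); g=np.c_[(W[:,:2]-G0)@GX,(W[:,:2]-G0)@GY,W[:,2]]*1000
    P=g[(g[:,2]>42)&(g[:,2]<92)&(abs(g[:,1])<45)&(g[:,0]>-140)&(g[:,0]<50)]
    def fit(p): return np.hypot((P[:,0]-p[0]-P[:,1]*p[1]),P[:,2]-60)-30
    s=min((least_squares(fit,[x0,0],loss='cauchy',f_scale=1) for x0 in range(-110,30,15)),key=lambda s:s.cost)
    k=abs(fit(s.x))<2.5; print(name,'roller gx',s.x[0].round(1),'yaw',np.degrees(s.x[1]).round(1),'y rng',np.percentile(P[k,1],[1,99]).round(1),'n',k.sum(),len(P))
E
python3 - <<'E'
from h import *
go([.4798,-.1889,.14])
roller('s5.png'); roller(name='top')
E
```

```text
pos [ 0.4791 -0.1888  0.1485] y ang 13.26 F [0.05 0.03 0.76]
cm [-0.03  0.06  0.85]
side roller gx -86.3 yaw 0.3 y rng [-31.1  39.3] n 271 581
top roller gx -84.9 yaw 0.6 y rng [-21.6  35.3] n 467 608
```

View pics/s5.png

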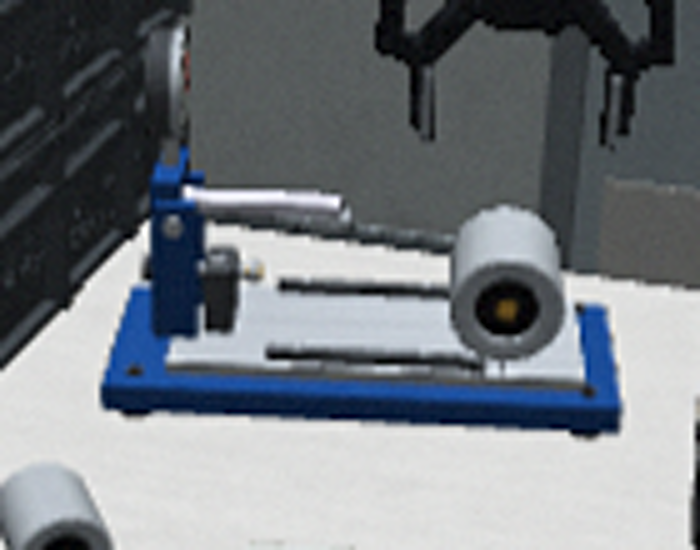

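The roller stands free on the line (gx about -85, yaw about 0.5°). Next: shut the fingers, turn the closing line across the lane and lean 15° tips-first, behind the roller.

Call:
jog_arm([
  [0, 0, 0.12, 0, 0, 0, 0],
  [0, 0, 0.12, 0, 0, 0, 0],
  [0, 0, 0.12, 0, 0, 0, 0],
  [0, 0, 0.12, 0, 0, 0, 0],
  [0, 0, 0.12, 0, 0, 0, 0],
  [0, 0, 0.12, 0, 0, 0, 0],
  [0, 0, 0.12, 0, 0, 0, 0],
  [0, 0, 0.12, 0, 0, 0, 0],
  [0, 0, 0.12, 0, 0, 0, 0],
  [0, 0, 0.12, 0, 0, 0, 0],
  [0, 0, 0.12, 0, 0, 0, 0],
  [0, 0, 0.12, 0, 0, 0, 0],
])

```text
t: 13.37
tool_pos: [0.4778, -0.1881, 0.1458]
tool_rot: [-3.09, -0.556, 0.004]
contact_force: [-0.9, 0.2, -0.2]
opening: -0.0002
```

Call:
jog_arm([
  [0, 0, 0.13, 0, 0, 0, 0],
  [0, 0, 0, -2, 0, 0, 0],
  [0, 0, 0, -2, 0, 0, 0],
  [0, 0, 0, -1.8, 0, 0, 0],
  [0, 0.0873, 0, 0, 0, 0, 0],
  [0, 0.0873, 0, 0, 0, 0, 0],
  [0, 0.0873, 0, 0, 0, 0, 0],
  [0, 0, 0, 0, 0, 0, 0],
  [0, 0, 0, 0, 0, 0, 0],
])

```text
t: 14.12
tool_pos: [0.4211, -0.202, 0.1462]
tool_rot: [-3.062, -0.362, -0.398]
contact_force: [0.2, 0.4, -0.1]
opening: -0.0
```

```bash
cat >> h.py <<'E'
def gpose():
    o=ctrl.get_obs(); p=o['tool_pos']; d=p[:2]-G0; M=R.from_rotvec(o['tool_rot']).as_matrix(); F=o['contact_force']
    print('gauge TCP mm',np.array([d@GX,d@GY,p[2]]).round(4)*1000,'F gx,gy,z',np.array([F[:2]@GX,F[:2]@GY,F[2]]).round(2),'opening',o['opening'])
    for n,c in zip('xyz',M.T): print(n,np.array([c[:2]@GX,c[:2]@GY,c[2]]).round(3))
def gt(x,y,z): return [*(G0+GX*x/1000+GY*y/1000),z/1000]
E
python3 - <<'E'
from h import *
gpose(); go(gt(-145,0,61)); print(ctrl.get_obs()['q'])
E
```

```text
gauge TCP mm [-145.2    0.6  146.2] F gx,gy,z [ 0.26  0.34 -0.07] opening -2.976435017711092e-05
x [0.967 0.003 0.256]
y [ 0.004 -1.    -0.002]
z [ 0.256  0.003 -0.967]
pos [ 0.4211 -0.202   0.1462] y ang -76.51 F [ 0.17  0.39 -0.07]
cm [-2.17  0.08  8.24]
[-0.72607727 -0.37815599  2.19106496  0.22926722  1.18935676  0.5387257 ]
```

Call:
jog_arm([
  [0, 0, 0, -0.54, 0.02, 2.06, 0],
  [0, 0, 0, -0.54, 0.02, 2.06, 0],
  [0, 0, 0, -0.54, 0.02, 2.06, 0],
  [0, 0, 0, -0.54, 0.02, 2.06, 0],
  [0, 0, 0, 0, 0, 0, 0],
  [0, 0, 0, 0, 0, 0, 0],
])

```text
t: 14.62
tool_pos: [0.4226, -0.2018, 0.0612]
tool_rot: [-3.06, -0.366, -0.397]
contact_force: [0.7, -0.4, 0.0]
opening: 0.0002
```

Call:
jog_arm([
  [0, 0, 0, 0.387, 0, 0.102, 0],
  [0, 0, 0, 0.387, 0, 0.102, 0],
  [0, 0, 0, 0.387, 0, 0.102, 0],
  [0, 0, 0, 0.29, 0, 0.077, 0],
  [0, 0, 0, 0.29, 0, 0.077, 0],
  [0, 0, 0, 0.29, 0, 0.077, 0],
  [0, 0, 0, 0.29, 0, 0.077, 0],
  [0, 0, 0, 0.29, 0, 0.077, 0],
])

```text
t: 15.28
tool_pos: [0.4496, -0.1965, 0.0628]
tool_rot: [-3.063, -0.365, -0.403]
contact_force: [-0.2, -0.3, -0.5]
opening: -0.0001
```

```bash
python3 - <<'E'
from h import *
gpose(); roller(); roller(name='top')
E
```

```text
gauge TCP mm [-116.1   -0.5   62.8] F gx,gy,z [-0.25 -0.21 -0.51] opening -0.00013012091756766349
x [0.966 0.005 0.259]
y [ 0.006 -1.     0.   ]
z [ 0.259  0.001 -0.966]
side roller gx -74.2 yaw -0.1 y rng [-29.5  39.8] n 278 709
top roller gx -70.7 yaw 0.0 y rng [-33.4  35.1] n 747 952
```

Call:
jog_arm([
  [0, 0, 0, 0.29, 0, 0.08, 0],
  [0, 0, 0, 0.29, 0, 0.08, 0],
  [0, 0, 0, 0.29, 0, 0.08, 0],
  [0, 0, 0, 0.29, 0, 0.08, 0],
  [0, 0, 0, 0.29, 0, 0.08, 0],
  [0, 0, 0, 0.29, 0, 0.08, 0],
  [0, 0, 0, 0.29, 0, 0.08, 0],
  [0, 0, 0, 0.29, 0, 0.08, 0],
])

```text
t: 16.05
tool_pos: [0.473, -0.1908, 0.0625]
tool_rot: [-3.063, -0.365, -0.403]
contact_force: [-0.1, -0.1, -0.4]
opening: -0.0
```

Call:
jog_arm([
  [0, 0, 0, 0.29, 0, 0.08, 0],
  [0, 0, 0, 0.29, 0, 0.08, 0],
  [0, 0, 0, 0.29, 0, 0.08, 0],
  [0, 0, 0, 0.29, 0, 0.08, 0],
  [0, 0, 0, 0.29, 0, 0.08, 0],
  [0, 0, 0, 0.29, 0, 0.08, 0],
  [0, 0, 0, 0.29, 0, 0.08, 0],
])

```text
t: 16.63
tool_pos: [0.4935, -0.1859, 0.0624]
tool_rot: [-3.063, -0.365, -0.403]
contact_force: [-0.0, 0.8, 0.1]
opening: 0.0002
```

```bash
python3 - <<'E'
from h import *
gpose(); roller(); roller(name='top')
E
```

```text
gauge TCP mm [-71.   -0.3  62.4] F gx,gy,z [0.18 0.83 0.06] opening 0.0002478365716212521
x [0.966 0.005 0.259]
y [ 0.006 -1.     0.   ]
z [ 0.259  0.001 -0.966]
side roller gx -29.1 yaw -0.2 y rng [-32.2  39.9] n 272 708
top roller gx -25.6 yaw -0.2 y rng [-33.   35.3] n 711 907
```

Call:
jog_arm([
  [0, 0, 0, 0.145, 0, 0.039, 0],
  [0, 0, 0, 0.145, 0, 0.039, 0],
  [0, 0, 0, 0.145, 0, 0.039, 0],
  [0, 0, 0, 0.145, 0, 0.039, 0],
  [0, 0, 0, 0.145, 0, 0.039, 0],
  [0, 0, 0, 0.145, 0, 0.039, 0],
  [0, 0, 0, 0.145, 0, 0.039, 0],
  [0, 0, 0, 0.145, 0, 0.039, 0],
  [0, 0, 0, 0.145, 0, 0.039, 0],
  [0, 0, 0, 0.145, 0, 0.039, 0],
])

```text
t: 17.57
tool_pos: [0.5079, -0.1824, 0.0624]
tool_rot: [-3.063, -0.365, -0.403]
contact_force: [0.3, -0.3, -0.1]
opening: 0.0001
```

```bash
python3 - <<'E'
from h import *
gpose(); roller('s6.png')
c=vision.calibration('side'); M=R.from_rotvec(np.ravel(c['rvec'])).as_matrix(); C=-M.T@np.ravel(c['tvec'])
def hit(u,v):
    d=M.T@[(u-c['cx'])/c['fx'],(v-c['cy'])/c['fy'],1]
    n=np.array([*GY,0]); t=((np.array([*G0,0])-C)@n)/(d@n); p=C+t*d
    return ((p[:2]-G0)@GX*1000).round(1),(p[2]*1000).round(1)
for cu,cv in((240,270),(248,270),(255,270),(262,270),(265,271)): print(cu,hit(225+cu/5-.4,110+cv/5-.4))
i=np.load('sidei.npy'); print(i[163:166,268:282].tolist())
E
```

```text
gauge TCP mm [-56.1  -0.2  62.4] F gx,gy,z [ 0.27 -0.33 -0.05] opening 8.740360079977017e-05
x [0.966 0.005 0.259]
y [ 0.006 -1.    -0.   ]
z [ 0.259  0.002 -0.966]
side roller gx -14.3 yaw -0.2 y rng [-30.2  39.6] n 249 671
240 (np.float64(55.2), np.float64(60.0))
248 (np.float64(50.9), np.float64(60.2))
255 (np.float64(47.2), np.float64(60.4))
262 (np.float64(43.4), np.float64(60.5))
265 (np.float64(41.8), np.float64(60.0))
[[[85, 93, 94], [86, 90, 96], [89, 96, 103], [61, 67, 72], [94, 96, 103], [185, 192, 195], [206, 198, 176], [182, 190, 199], [175, 173, 163], [193, 182, 158], [227, 229, 229], [223, 223, 223], [222, 222, 221], [221, 223, 221]], [[59, 62, 65], [57, 59, 65], [57, 62, 66], [35, 37, 41], [62, 67, 71], [130, 133, 137], [133, 124, 99], [136, 141, 148], [148, 143, 119], [179, 166, 140], [231, 232, 231], [224, 226, 223], [228, 227, 226], [229, 229, 228]], [[32, 33, 33], [26, 26, 29], [27, 30, 30], [18, 23, 24], [43, 45, 45], [117, 121, 120], [73, 76, 79], [68, 74, 78], [86, 83, 80], [162, 159, 147], [229, 229, 230], [224, 226, 224], [196, 198, 196], [159, 162, 165]]]
```

View pics/s6.png

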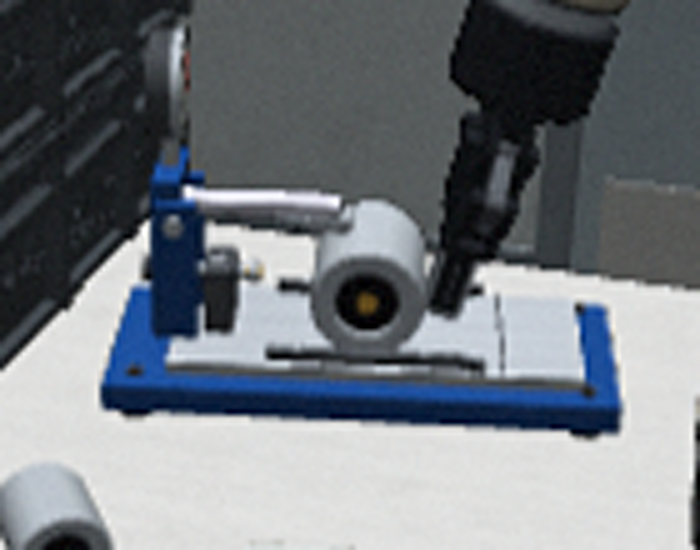

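The roller is now at the arm's lip, and the arm and finger both look clear. From the picture the stop's face is at about gx 43–45, so home should come at TCP gx of about -30.

Call:
jog_arm([
  [0, 0, 0, 0.097, 0, 0.026, 0],
  [0, 0, 0, 0.097, 0, 0.026, 0],
  [0, 0, 0, 0.097, 0, 0.026, 0],
  [0, 0, 0, 0.097, 0, 0.026, 0],
])

```text
t: 17.95
tool_pos: [0.511, -0.1813, 0.0618]
tool_rot: [-3.063, -0.365, -0.401]
contact_force: [-2.7, -1.7, 0.3]
opening: -0.0
```

Call:
jog_arm([
  [0, 0, 0, 0.097, 0, 0.026, 0],
  [0, 0, 0, 0.097, 0, 0.026, 0],
  [0, 0, 0, 0.097, 0, 0.026, 0],
  [0, 0, 0, 0.097, 0, 0.026, 0],
])

```text
t: 18.28
tool_pos: [0.5156, -0.1804, 0.0623]
tool_rot: [-3.063, -0.365, -0.403]
contact_force: [-3.7, -0.8, 0.2]
opening: 0.0002
```

Call:
jog_arm([
  [0, 0, 0, 0.097, 0, 0.026, 0],
  [0, 0, 0, 0.097, 0, 0.026, 0],
  [0, 0, 0, 0.097, 0, 0.026, 0],
  [0, 0, 0, 0.097, 0, 0.026, 0],
])

```text
t: 18.62
tool_pos: [0.5197, -0.1796, 0.0625]
tool_rot: [-3.063, -0.365, -0.404]
contact_force: [-2.8, -0.9, -0.3]
opening: 0.0003
```

```bash
python3 - <<'E'
from h import *
gpose(); roller(); roller(name='top')
E
```

```text
gauge TCP mm [-44.   -0.2  62.5] F gx,gy,z [-2.89 -0.24 -0.28] opening 0.00026617588293062673
x [0.966 0.005 0.259]
y [ 0.006 -1.     0.   ]
z [ 0.259  0.001 -0.966]
side roller gx -2.3 yaw -0.3 y rng [-28.7  40.4] n 231 647
top roller gx -0.1 yaw -0.8 y rng [-33.1  35.6] n 631 801
```

Call:
jog_arm([
  [0, 0, 0, 0.097, 0, 0.026, 0],
  [0, 0, 0, 0.097, 0, 0.026, 0],
  [0, 0, 0, 0.097, 0, 0.026, 0],
  [0, 0, 0, 0.097, 0, 0.026, 0],
])

```text
t: 19.05
tool_pos: [0.5236, -0.1786, 0.0624]
tool_rot: [-3.063, -0.365, -0.404]
contact_force: [-3.1, -0.6, 0.0]
opening: -0.0003
```

Call:
jog_arm([
  [0, 0, 0, 0.097, 0, 0.026, 0],
  [0, 0, 0, 0.097, 0, 0.026, 0],
  [0, 0, 0, 0.097, 0, 0.026, 0],
  [0, 0, 0, 0, 0, 0, 0],
])

```text
t: 19.38
tool_pos: [0.5266, -0.1779, 0.0624]
tool_rot: [-3.063, -0.365, -0.404]
contact_force: [-0.7, 0.3, 0.3]
opening: -0.0002
```

Call:
jog_arm([
  [0, 0, 0, 0.048, 0, 0.013, 0],
  [0, 0, 0, 0.048, 0, 0.013, 0],
  [0, 0, 0, 0.048, 0, 0.013, 0],
])

```text
t: 19.63
tool_pos: [0.5277, -0.1775, 0.0623]
tool_rot: [-3.063, -0.365, -0.403]
contact_force: [-2.6, -0.9, 1.1]
opening: -0.0004
```

Call:
jog_arm([
  [0, 0, 0, 0.048, 0, 0.013, 0],
  [0, 0, 0, 0.048, 0, 0.013, 0],
])

```text
t: 19.8
tool_pos: [0.5287, -0.1773, 0.0623]
tool_rot: [-3.063, -0.365, -0.403]
contact_force: [-2.6, -0.5, 0.9]
opening: -0.0
```

Call:
jog_arm([
  [0, 0, 0, 0.048, 0, 0.013, 0],
  [0, 0, 0, 0.048, 0, 0.013, 0],
])

```text
t: 19.97
tool_pos: [0.5297, -0.1771, 0.0623]
tool_rot: [-3.063, -0.365, -0.403]
contact_force: [-3.3, -0.4, 1.5]
opening: -0.0
```

Call:
jog_arm([
  [0, 0, 0, 0.048, 0, 0.013, 0],
  [0, 0, 0, 0.048, 0, 0.013, 0],
])

```text
t: 20.13
tool_pos: [0.5307, -0.1768, 0.0623]
tool_rot: [-3.063, -0.365, -0.403]
contact_force: [-2.2, 0.1, 0.2]
opening: -0.0002
```

Call:
jog_arm([
  [0, 0, 0, 0.048, 0, 0.013, 0],
  [0, 0, 0, 0.048, 0, 0.013, 0],
])

```text
t: 20.3
tool_pos: [0.5317, -0.1766, 0.0624]
tool_rot: [-3.063, -0.365, -0.403]
contact_force: [-2.9, -1.3, -0.4]
opening: 0.0
```

Call:
jog_arm([
  [0, 0, 0, 0.048, 0, 0.013, 0],
])

```text
t: 20.38
tool_pos: [0.5321, -0.1765, 0.0623]
tool_rot: [-3.063, -0.365, -0.403]
contact_force: [-2.2, -0.7, 0.7]
opening: -0.0001
```

Call:
jog_arm([
  [0, 0, 0, 0.048, 0, 0.013, 0],
  [0, 0, 0, 0.048, 0, 0.013, 0],
])

```text
t: 20.55
tool_pos: [0.5331, -0.1762, 0.0623]
tool_rot: [-3.063, -0.365, -0.403]
contact_force: [-2.7, 0.1, 0.1]
opening: 0.0002
```

Call:
jog_arm([
  [0, 0, 0, 0.048, 0, 0.013, 0],
])

```text
t: 20.63
tool_pos: [0.5336, -0.1761, 0.0623]
tool_rot: [-3.063, -0.365, -0.403]
contact_force: [-2.7, -1.6, -0.1]
opening: 0.0
```

Call:
jog_arm([
  [0, 0, 0, 0.048, 0, 0.013, 0],
  [0, 0, 0, 0.048, 0, 0.013, 0],
])

```text
t: 20.8
tool_pos: [0.5345, -0.1759, 0.0623]
tool_rot: [-3.063, -0.365, -0.403]
contact_force: [-2.4, -0.8, 0.9]
opening: -0.0001
```

Call:
jog_arm([
  [0, 0, 0, 0.048, 0, 0.013, 0],
])

```text
t: 20.88
tool_pos: [0.535, -0.1758, 0.0623]
tool_rot: [-3.063, -0.365, -0.403]
contact_force: [-2.5, -0.9, 0.7]
opening: -0.0002
```

Call:
jog_arm([
  [0, 0, 0, 0.048, 0, 0.013, 0],
  [0, 0, 0, 0.048, 0, 0.013, 0],
])

```text
t: 21.05
tool_pos: [0.5359, -0.1756, 0.0623]
tool_rot: [-3.063, -0.365, -0.403]
contact_force: [-3.8, -0.6, 0.3]
opening: 0.0002
```

Call:
jog_arm([
  [0, 0, 0, 0.048, 0, 0.013, 0],
])

```text
t: 21.13
tool_pos: [0.5363, -0.1755, 0.0622]
tool_rot: [-3.063, -0.365, -0.402]
contact_force: [-6.2, -1.7, 0.7]
opening: 0.0003
```

Call:
jog_arm([
  [0, 0, 0, 0, 0, 0, 0],
  [0, 0, 0, 0, 0, 0, 0],
])

```text
t: 21.3
tool_pos: [0.5363, -0.1754, 0.0622]
tool_rot: [-3.063, -0.365, -0.403]
contact_force: [-4.6, -0.5, 0.7]
opening: -0.0001
```

Call:
jog_arm([
  [0, 0, 0, 0.03, 0, 0.008, 0],
  [0, 0, 0, 0, 0, 0, 0],
])

```text
t: 21.47
tool_pos: [0.5363, -0.1754, 0.062]
tool_rot: [-3.063, -0.365, -0.402]
contact_force: [-5.7, -2.7, 1.3]
opening: -0.0002
```

Call:
jog_arm([
  [0, 0, 0, 0.03, 0, 0.008, 0],
  [0, 0, 0, 0, 0, 0, 0],
])

```text
t: 21.63
tool_pos: [0.5364, -0.1754, 0.0619]
tool_rot: [-3.063, -0.366, -0.401]
contact_force: [-6.6, -2.3, 1.6]
opening: -0.0002
```

```bash
python3 - <<'E'
from h import *
gpose(); roller('s7.png'); roller(name='top'); gpose()
E
```

```text
gauge TCP mm [-26.8   0.1  61.9] F gx,gy,z [-6.98 -0.72  1.57] opening -0.00022484168905664997
x [0.966 0.006 0.257]
y [ 0.006 -1.    -0.   ]
z [ 0.257  0.002 -0.966]
side roller gx 14.8 yaw -1.1 y rng [-29.1  38.8] n 210 618
top roller gx 16.7 yaw -0.2 y rng [-33.4  35.9] n 586 733
gauge TCP mm [-26.8   0.1  61.9] F gx,gy,z [-6.26 -0.23  1.17] opening -0.0003142379254953915
x [0.966 0.006 0.257]
y [ 0.006 -1.    -0.   ]
z [ 0.257  0.002 -0.966]
```

Position has stopped advancing while the push rose to about 7 N, so the roller is against the stop. I'll back straight off, then check that it stayed.

Call:
jog_arm([
  [0, 0, 0, -0.05, 0, -0.013, 0],
  [0, 0, 0, -0.05, 0, -0.013, 0],
  [0, 0, 0, -0.1, 0, -0.026, 0],
  [0, 0, 0, -0.39, 0, -0.1, 0],
  [0, 0, 0, -0.97, 0, -0.26, 0],
  [0, 0, 0, -1.93, 0, -0.51, 0],
  [0, 0, 0, -1.93, 0, -0.51, 0],
  [0, 0, 0, -1.93, 0, -0.51, 0],
  [0, 0, 0, 0, 0, 0, 0],
  [0, 0, 0, 0, 0, 0, 0],
])

```text
t: 22.57
tool_pos: [0.4626, -0.1935, 0.0623]
tool_rot: [-3.063, -0.363, -0.405]
contact_force: [0.9, -0.7, -0.4]
opening: -0.0
```

```bash
python3 - <<'E'
from h import *
gpose(); roller(); roller('x.png','top')
W=None
i,_=vision.get_image('side'); i2,_=vision.get_image('top')
a=cv2.resize(i[120:200,235:335],None,fx=6,fy=6,interpolation=cv2.INTER_CUBIC)
save(a,'s8.png')
E
```

```text
gauge TCP mm [-102.8   -0.6   62.3] F gx,gy,z [ 0.7  -0.87 -0.38] opening -3.1406338737567574e-05
x [0.966 0.004 0.26 ]
y [ 0.004 -1.     0.001]
z [ 0.26   0.001 -0.966]
side roller gx 15.0 yaw -0.4 y rng [-31.6  39.6] n 201 635
top roller gx 16.6 yaw -0.5 y rng [-33.1  35.8] n 595 780
```

View pics/s8.png

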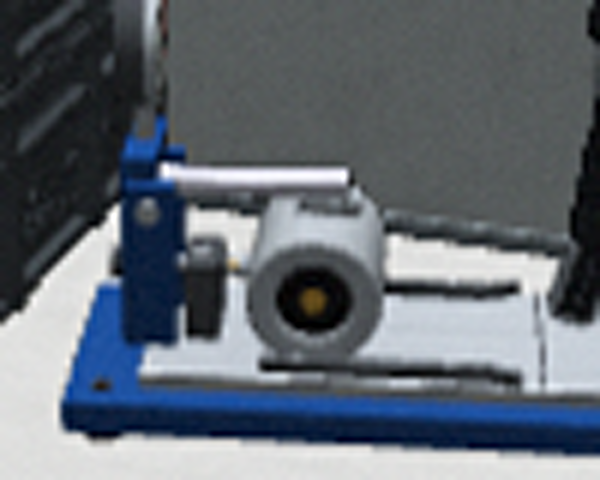

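```bash
python3 - <<'E'
from h import *
roller(); roller(name='top'); print(ctrl.finish_job())
E
```

```text
side roller gx 15.1 yaw -0.5 y rng [-29.2  39.5] n 204 637
top roller gx 16.7 yaw -0.5 y rng [-33.5  35.9] n 602 778
the job is handed in; nothing more can be done
None
```

I lifted the larger roller out of the vee rest and let go of it on the black line. I then rolled it in under the gauge arm with shut fingers until it stopped against the end stop, and handed the job in at about 23 s.

- **Grasp:** the first grip was about 2 mm off centre, so I reopened, re-centred and gripped again before lifting.
- **On the line:** after release the cameras put the axle at gauge x of about -85 to -86 mm, within 0.6° of square.
- **At the stop:** the push was about 2.7 N under the arm. It then rose to a highest reading of about 7 N, with no further advance.
- **After backing off:** the roller did not move. The axle read gauge x 16.7 mm from the top camera and 15.1 mm from the side, within 0.5° of square, and the hand was about 75 mm clear. The two cameras differed by 1 to 4 mm throughout.

**Not confirmed:** I never saw the pressed button itself, because the roller hides it. That it is pressed in rests on the sharp rise in push force and on the roller's unchanged position afterwards.

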